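# Hang the slide rack on the drip stand's side-opening hook

## Robot

A 7-joint arm with a two-finger parallel gripper is mounted at the origin on a cart in front of the work surface, level with it; the furniture and walls round the work are solid. World frame = base frame: x ahead of the robot, y to its left, z up, the work surface at z = 0. Lengths are in m, angles in rad, forces in N, time in s.
With the tool pointing down it reaches from about 0.425 to 0.825 m from the base axis. Payload 3.6 kg.
Tool frame: the origin (TCP) lies at the very end of the fingers, on their centre line; the grasp point (between the pads) lies r.grip_depth behind it (r.grip_depth is the distance from the TCP to the grasp point, in m); z points along the fingers, y is the line along which they close (so a half turn about z gives the same grasp; the last joint's range is limited). The gripper opens to 93 mm and grips with 3 to 60 N. Pads are 15 mm wide; open, the fingers measure 128 mm over their backs; the gripper's body (75 mm by 188 mm) begins 65 mm behind the grasp point.
Start: joints at [-1.343, 0.615, -0.013, 1.423, 0.008, 1.103, -0.04], TCP at [0.164, 0.629, 0.219] pointing down, gripper open.
Joint ranges: [-3.12, 3.12], [-0.3, 2.06], [-1.34, 1.32], [0.26, 2.42], [-1.36, 4.5], [0.01, 1.98], [-2.84, 2.84]. Speed limits (rad/s): [2.79, 2.79, 3.14, 3.14, 3.14, 3.14, 3.14].

## Interface

Orientations are given as a unit quaternion [x, y, z, w].
In Python, from workcell import r gives the robot as it stands.
- The arm moves only by the tool carry_out, never from a script. Its argument "steps" is a list of rows, each a list of 3 entries, a list of its own where there are three numbers: the shift along the tool's x, y, z in mm, then the turn, a rotation vector about the tool's x, y, z in units of 5 degrees (1.0 is 5 degrees), then the opening, from 0 (shut) to 1 (fully open). A call has 1 to 20 rows; each row is the pose to reach, as a shift and turn from the pose commanded when the call began, along the tool's axes at that moment; what a row does not reach only later rows make up. A row lasts 1/12 s, in which the tool goes at most 41.7 mm and 7.16 degrees, less where a joint would pass 70% of its speed; a pose out of reach is approached as far as the arm can. A call with a gripper value outside its range is refused whole. The fingers move at their own pace and stop on an object; the grip force is fixed at half the most. Time passes only in rows, so rows that repeat a pose let the fingers close. It gives the time, the measured TCP pose, the force, the opening and the grip force at its end, in the units of the state.
- r.get_state(): the state, without advancing time (a new reading comes with each control period).
- r.snapshot(name): name is "side" or "top" or "wrist"; returns a dict with "image" (384x512x3 uint8, red, green, blue), "range_z" (384x512 float32, m along the optical axis (not along the pixel's ray), 0 where there is no reading), "intrinsics" (3x3 intrinsics, pixels), "eye" and "orientation" of the camera in the world. Camera axes: x right, y down, z forward; pixel columns grow to the right and rows downward; lengths in m; the calibration is good to about 2 mm. The wrist camera is an equidistant fisheye: a pixel r from the principal point sees the ray r / f radians off the axis. A picture is of the moment at which its call begins.
- r.hand_in(): hands the job in; it is judged then, once.
The state is a dict: "t": time; "qpos": joint angles; "joint_vel": joint speeds; "tau": joint torques, N m; "tcp_pos": TCP position; "tcp_rot": TCP orientation; "ft_force": force on the tool from outside, world axes, zero at the start; "ft_torque": the same for the moment, N m; "width": finger opening in m; "gripper_force": force on a finger pad.
Only numpy, scipy, OpenCV 4.12 (cv2) and the standard library are available. Lean on these libraries where they do the work, as an engineer would, in place of code of your own. Each camera call takes 0.05 s, during which the arm holds its last target. There are 200 camera calls.

## Task

Lift the slide rack straight out of its staining trough by the blue grip, bring its cross bar sideways into the forked hook of the drip stand, lower it into the throats of both prongs and, once the hook carries it, leave it hanging there upright and at rest. The slides are thin glass: never press the rack hard against the hook, which was clamped at whatever height suited, and do not let it drop in. Leave the trough and the other things where they are.

Things in the scene. Friction and masses are not known exactly. Their poses are not given: they have to be found in the camera images.
- rack: Steel slide-staining rack with glass slides, 0.24 to 0.39 kg, standing in the trough. Origin: centre of its underside, z up. Basket 58 (x) x 84 (y) x 37 mm high. 6 mm wire uprights at y = -40 and +40 mm carry a straight 6 mm round cross bar along y, 105 mm above the underside, with an open window below it for the prongs. A 6 mm stem rises from the bar's middle to a blue grip block.
- bar (a point): Middle of the rack's cross bar (on its axis, 105 mm above the underside); y along the bar, z up.
- grip (a point): Centre of the rack's blue grip block, 53 mm above the bar. Block 12 (x) x 26 (y) x 30 mm high: pinch it across the 12 mm from above. Fingertips reaching 19 mm below this point stay clear of the hook.
- trough: White ceramic staining trough, loose, 0.6 kg, open at the top, 82 (x) x 106 (y) x 58 mm high, walls and floor 5 mm; the rack stands in it with 6 mm or so to spare on each side. Origin: centre of its underside.
- stand: Drip stand, does not move: grey foot 155 x 110 x 8 mm with white tray, post, and a rigid forked hook of 6 mm bent wire clamped on the post; two equal prongs at y = -20 and +20 mm, open to -x. Origin: underside of the foot, below the throats; z up. The clamp's height is set by hand and not measured: a seated bar's axis lies 163 to 187 mm above the origin, so feel or see it.
- below_landing (a point): Point at z = 0 of the stand, below the prongs' landing wires (30 mm to -x of the throats; axes as the stand's). These are level from x = -40 to -12 mm in the stand's frame; the nose slopes down to x = -49. Bring the rack from -x so that they pass under the bar. A bar lying on them has its axis 13 mm higher than a seated one. They reach 20 mm beyond the guard wires above.
- below_throat (a point): Point at z = 0 of the stand, below the throats (x = 0). Each throat drops behind the landing wire, 9.5 mm wide. Its rear wall rises as a stop to a guard wire that covers throat and landing wire as far as x = -22 mm, 9 mm clear above the landing wire; so a bar enters only sideways, along +x. Guard wire top: 25 mm above the seated axis.
- post_top (a point): Top of the stand's 14 mm post, 85 mm behind the throats (+x), 223 mm above the bench.
- timer: White lab timer, 62 x 62 x 16 mm, lying on the bench; bystander. Origin: centre of underside.
- cup_red: Clear specimen cup with a red lid, 54 mm diameter, 78 mm high, standing on a thin printed mat between trough and stand; bystander. Origin: centre of its footprint.
- amber_bottle: Amber reagent bottle with black cap, 48 mm diameter, 99 mm high; bystander. Origin: centre of underside.
- green_bottle: Small white bottle with green cap, 32 mm diameter, 59 mm high; bystander. Origin: centre of underside.
- analyser: Big white analyser on the bench behind the way from trough to stand, fixed: 316 (x) x 423 (y) x 150 mm high, front face towards the robot. Origin: centre of its underside. Carry the rack over it or in front of it.

How it is judged:
On the way:
1. the rack is lifted clear of the trough, held in the air (height (world z) of rack above 0.065 m and contact force between rack and trough below 0.05 N), for 0.1 s.
At the end, for the whole second after the job is handed in: Rack hangs at rest with its bar in both throats: bar within 4 mm of the throats fore and aft, 16 mm sideways, 160 to 190 mm above the stand's underside (the clamp's range), square to the prongs and upright within 0.12 rad, its weight on the hook (x of bar in the frame of stand between -0.004 and 0.004 m and y of bar in the frame of stand between -0.016 and 0.016 m and z of bar in the frame of stand between 0.16 and 0.19 m and angle between the y axis of bar and the y axis of stand, either way round below 0.12 rad and angle between rack's own z axis and vertical below 0.12 rad and contact force between rack and stand above 1 N and linear speed of rack below 0.03 m/s); the robot touches nothing.
It fails at once if the rack is pressed or dropped on the stand with more than 20 N (contact force between rack and stand above 20 N).
It fails at once if the rack falls into the hook instead of being let down: it moves faster than 0.2 m/s with its bar at the throats (x of bar in the frame of stand between -0.008 and 0.008 m and y of bar in the frame of stand between -0.03 and 0.03 m and z of bar in the frame of stand between 0.155 and 0.21 m and linear speed of rack above 0.2 m/s).
It fails at once if the trough is pushed more than 25 mm (distance of trough from where it was at the start of the episode above 0.025 m).
It fails at once if a bystander is pushed more than 20 mm (distance of any of timer, cup_red, amber_bottle, green_bottle from where it was at the start of the episode above 0.02 m).
It also fails if it takes over 72 s, if anything falls off the work surface, if the arm or the gripper's body presses on something with over 40 N, if the wrist force passes 120 N, or if a joint passes its speed limit or range.

## Working session

There is one attempt and no reset: what is moved stays moved. The work goes in short steps, Python scripts to look and compute and a tool call to move; the robot and the scene stay as the last step left them, time stands still between calls to the robot, and variables do not carry over. Pictures are saved under pics/ and viewed, at most 10 in all, crops included, and the job is handed in when it is done.

Besides the shell and the picture viewer there is one more tool, called after "Call:" as a command line: name --argument value ..., lists and objects as JSON in quotes. carry_out: Moves the arm, as the interface text tells. Its arguments: {"type":"object","properties":{"steps":{"type":"array","items":{"type":"array"}}},"required":["steps"]}

```bash
mkdir -p pics
cat > h.py <<'E'
import numpy as np, cv2
from scipy.spatial.transform import Rotation as R
from workcell import r
def snap(n):
    s=r.snapshot(n); o=np.array(s["orientation"],float)
    s["R"]=o if o.shape==(3,3) else R.from_quat(o).as_matrix()
    return s
def cloud(s):
    K=s["intrinsics"]; v,u=np.mgrid[:384,:512]; z=s["range_z"]
    p=np.stack([(u-K[0,2])/K[0,0]*z,(v-K[1,2])/K[1,1]*z,z],-1)
    return p@s["R"].T+np.array(s["eye"])
E
python3 - <<'E'
from h import *
for n in("top","side"):
    s=snap(n); np.savez(n+"0.npz",image=s["image"],range_z=s["range_z"],intrinsics=s["intrinsics"],eye=s["eye"],R=s["R"])
    print(n,s["eye"],s["R"].round(3).tolist(),s["intrinsics"].tolist())
    cv2.imwrite(f"pics/{n}0.png",s["image"][...,::-1])
    p=cloud(s); print(np.nanmin(p.reshape(-1,3),0),np.nanmax(p.reshape(-1,3),0))
print(r.get_state(), r.grip_depth)
E
```

```text
top [0.37923489 0.17323975 1.70182999] [[0.024, -0.994, 0.109], [-1.0, -0.025, -0.013], [0.016, -0.109, -0.994]] [[495.98460990988855, 0.0, 254.97537894990447], [0.0, 495.98460990988855, 189.93472528566082], [0.0, 0.0, 1.0]]
[-0.33687985 -1.21363834 -0.91651353] [0.97958346 1.26522635 1.70182999]
side [0.32287316 1.03212867 0.60599376] [[-0.967, -0.129, 0.221], [-0.255, 0.431, -0.866], [0.016, -0.893, -0.449]] [[367.8624609952047, 0.0, 260.33147085675853], [0.0, 367.8624609952047, 195.44557640753342], [0.0, 0.0, 1.0]]
[-0.85993443 -1.87184535 -0.89684465] [0.98178101 1.03212867 0.68821201]
{'t': 0.1, 'qpos': array([-1.34248804,  0.61582411, -0.01263629,  1.42474279,  0.00812506,
        1.10337581, -0.04037338]), 'joint_vel': array([-0.00110425, -0.00337786,  0.00147094, -0.00201739,  0.00073516,
       -0.00046005,  0.00013114]), 'tau': array([ 2.01050228e-03, -4.60043693e+01,  2.10139020e-01, -1.66245210e+01,
       -6.11894368e-02,  1.69446075e-02,  9.75566900e-05]), 'tcp_pos': array([0.16364514, 0.62832979, 0.21759454]), 'tcp_rot': array([ 1.27000356e-01,  9.91902005e-01, -1.14275559e-03, -1.26704493e-04]), 'ft_force': array([-0.01945367,  0.61680265, -0.29581864]), 'ft_torque': array([7.73629947e-05, 4.28654888e-02, 1.99559440e-02]), 'gripper_force': 0.0, 'width': 0.09288079858574176} 0.0188
```

View pics/top0.png

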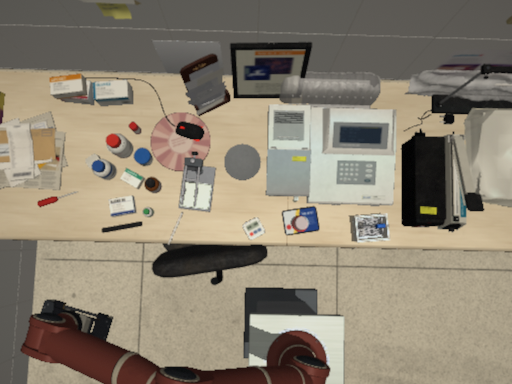

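View pics/side0.png

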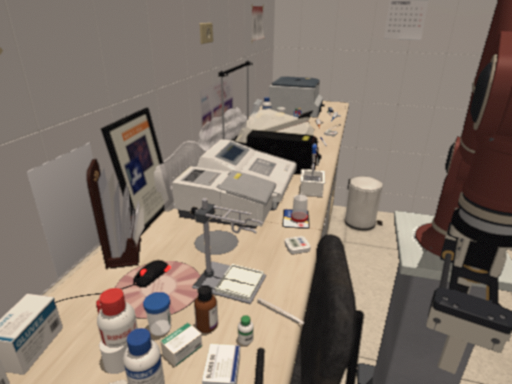

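The top view shows the trough with the rack at about (370,228), the cup at (301,222), and the stand's tray at (197,188) with its post at about (193,160). There is also a chair back at (210,260). The side view shows the hook at (225,215) and the blue grip at (315,155). Next I'll measure from the depth data.

```bash
cat >> h.py <<'E'
def load(n):
    d=np.load(n); return {k:d[k] for k in d.files}
E
python3 - <<'E'
from h import *
np.set_printoptions(precision=4,suppress=True)
T=load("top0.npz");S=load("side0.npz")
pt=cloud(T);ps=cloud(S)
def box(n,m):
    m=m.astype(np.uint8); 
    for c in cv2.findContours(m,cv2.RETR_EXTERNAL,cv2.CHAIN_APPROX_NONE)[0]:
        if cv2.contourArea(c)>25: print(n,cv2.minAreaRect(c))
for n,s,p in(("top",T,pt),("side",S,ps)):
    hsv=cv2.cvtColor(s["image"],cv2.COLOR_RGB2HSV)
    b=(hsv[...,0]>100)&(hsv[...,0]<130)&(hsv[...,1]>120)&(hsv[...,2]>40)
    k,l,st,c=cv2.connectedComponentsWithStats(b.astype(np.uint8))
    for i in range(1,k):
        if st[i,4]>5: print(n,"blue",st[i],np.median(p[l==i],0))
def rep(n,p,lo,hi):
    m=np.all((p>lo)&(p<hi),-1); q=p[m]
    if len(q)>5:
        print(n,len(q),"mean",q.mean(0),"min",q.min(0),"max",q.max(0),"rect",cv2.minAreaRect(q[:,:2].astype(np.float32)*1000))
for n,p in(("top",pt),("side",ps)):
    print(n)
    rep("trough",p,[.2,-.35,.03],[.5,-.1,.064]) 
    rep("rackhi",p,[.2,-.35,.12],[.5,-.1,.2])
    rep("standhi",p,[.45,.3,.12],[.75,.5,.3])
    rep("post",p,[.45,.3,.215],[.75,.5,.3])
    rep("foot",p,[.4,.25,.005],[.75,.5,.013])
    rep("cup",p,[.2,-.1,.06],[.48,.1,.1])
    rep("chair",p,[-.1,.1,-.2],[.38,.6,.3])
    rep("analyser",p,[.4,-.4,.14],[.9,.2,.17])
a=T["image"][130:260,130:300];b=T["image"][190:255,280:400]
im=np.vstack([cv2.resize(S["image"][170:310,160:330],(780,640//2*2-60),interpolation=2)[:,:]]);cv2.imwrite("pics/s1.png",im[...,::-1])
a=cv2.resize(T["image"][140:250,140:260],(400,366),interpolation=2);b=cv2.resize(T["image"][195:250,340:400],(400,366),interpolation=2)
cv2.imwrite("pics/t1.png",np.hstack([a,b])[...,::-1])
E
```

```text
top blue [248  67   5   6   9] [0.9307 0.1777 0.1742]
top blue [249  66  20  14  93] [0.9272 0.1465 0.1603]
top blue [135 148  16  16 187] [0.662  0.5275 0.0772]
top blue [ 92 161  13  11 103] [0.617  0.6558 0.1252]
top blue [300 207  19  25 228] [ 0.4726 -0.045   0.0026]
top blue [376 224   9   4  35] [ 0.4479 -0.2339  0.1755]
side blue [265  99   4   2   6] [ 0.8624 -1.1971  0.1194]
side blue [312 145   4   8  29] [ 0.4516 -0.227   0.1631]
side blue [127 158  16  19 120] [0.9327 0.1467 0.195 ]
side blue [133 176  12  15  82] [0.9227 0.1563 0.1366]
side blue [285 210   3   5  12] [ 0.5059 -0.036   0.0033]
side blue [144 293  25  20 403] [0.6614 0.5374 0.0782]
side blue [128 329  22  26 472] [0.6148 0.6677 0.126 ]
side blue [232 358   4  22  24] [0.4739 0.6079 0.0334]
side blue [152 361   8  11  33] [0.591  0.6684 0.0718]
top
trough 455 mean [ 0.4476 -0.2385  0.0493] min [ 0.3988 -0.3498  0.0302] max [ 0.4967 -0.1802  0.064 ] rect ((449.01495361328125, -268.438232421875), (88.6230697631836, 171.62335205078125), 5.835997104644775)
rackhi 48 mean [ 0.4516 -0.243   0.1693] min [ 0.4419 
[... 2281 characters left out ...]
.2451171875, 376.6257019042969), (242.0709991455078, 350.3053283691406), 86.51887512207031)
cup 158 mean [0.4546 0.0067 0.0752] min [ 0.4338 -0.024   0.0602] max [0.4785 0.0217 0.0839] rect ((455.1431884765625, 1.4289474487304688), (43.97194290161133, 43.28031921386719), 23.99015998840332)
chair 9162 mean [ 0.2539  0.3254 -0.0166] min [-0.0998  0.1001 -0.2   ] max [0.38   0.5862 0.2878] rect ((140.24314880371094, 343.1549987792969), (486.1962890625, 479.60357666015625), 89.92100524902344)
analyser 1174 mean [ 0.7132 -0.2234  0.1477] min [ 0.4434 -0.3998  0.14  ] max [0.8999 0.1161 0.1687] rect ((693.4859008789062, -186.29150390625), (611.4989013671875, 367.00018310546875), 55.11555480957031)
```

View pics/s1.png

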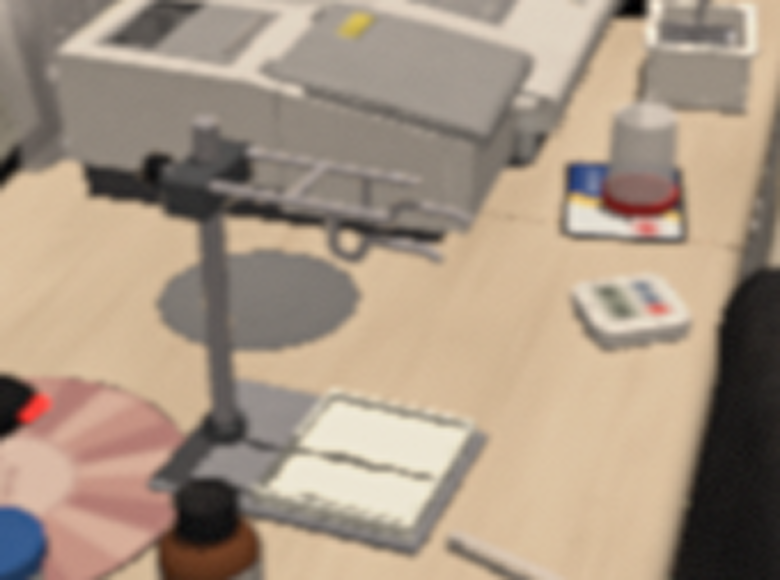

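View pics/t1.png

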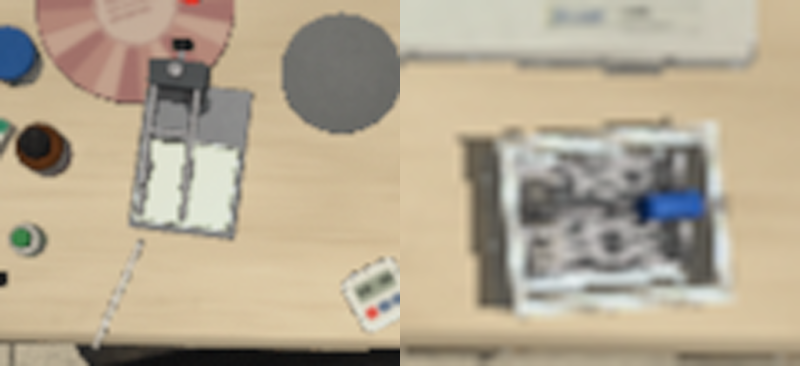

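The side crop shows the clamp on the post, with the guard and landing wires running towards the lower right and the throats as loops at about (345,238). In the top crop, the trough (yawed a few degrees) is the white frame at x 500-730 px, and the blue grip is at (672,205). Next come the yaw fits.

Run:
```python
from h import *
np.set_printoptions(precision=4,suppress=True)
T=load("top0.npz");S=load("side0.npz")
pt=cloud(T);ps=cloud(S)
q=np.vstack([p[np.all((p>lo)&(p<hi),-1)] for p in(pt,) for lo,hi in [([.385,-.32,.05],[.515,-.16,.068])]])
print("trough rim",len(q),cv2.minAreaRect(q[:,:2].astype(np.float32)*1000),q.min(0),q.max(0))
# grip
for n,s,p in(("t",T,pt),("s",S,ps)):
    hsv=cv2.cvtColor(s["image"],cv2.COLOR_RGB2HSV)
    b=(hsv[...,0]>100)&(hsv[...,0]<130)&(hsv[...,1]>100)&(np.linalg.norm(p[...,:2]-[.45,-.235],axis=-1)<.05)
    g=p[b]; print("grip",n,g.mean(0),g.min(0),g.max(0)); vv,uu=np.nonzero(b);print(uu.mean(),vv.mean())
    K=s["intrinsics"]; ray=s["R"]@np.linalg.inv(K)@[uu.mean(),vv.mean(),1]
    for z in(.163,.172,.178): print(z,(s["eye"]+ray*(z-s["eye"][2])/ray[2]))
# prongs
for n,p in(("t",pt),("s",ps)):
    m=np.all((p>[.46,.30,.15])&(p<[.585,.40,.25]),-1); q=p[m]
    print(n,len(q))
    for lo,hi in((.30,.3495),(.3495,.40)):
        g=q[(q[:,1]>lo)&(q[:,1]<hi)]
        if len(g)<6: continue
        f=cv2.fitLine(g[:,:2].astype(np.float32),cv2.DIST_HUBER,0,.01,.01).ravel(); print(lo,len(g),f,g.min(0),g.max(0))
        h,e=np.histogram(g[:,2],20);print(h,e[[0,-1]])
# foot/tray: white tray
hsv=cv2.cvtColor(T["image"],cv2.COLOR_RGB2HSV)
f=(np.linalg.norm(pt[...,:2]-[.55,.35],axis=-1)<.12)&(hsv[...,1]<45)&(hsv[...,2]>60)&(pt[...,2]<.03)
f=cv2.morphologyEx(f.astype(np.uint8),cv2.MORPH_CLOSE,np.ones((7,7)))
v,u=np.nonzero(f); g=pt[f>0]; print("foot",cv2.minAreaRect(g[:,:2].astype(np.float32)*1000))
```

```text
trough rim 272 ((445.9352722167969, -238.58050537109375), (88.6060791015625, 112.02241516113281), 5.891565799713135) [ 0.3988 -0.2979  0.05  ] [ 0.4941 -0.1783  0.0679]
grip t [ 0.447  -0.2359  0.1716] [ 0.4419 -0.2768  0.0459] [ 0.4518 -0.2235  0.1843]
379.8125 225.46875
0.163 [ 0.4474 -0.2382  0.163 ]
0.172 [ 0.447  -0.2357  0.172 ]
0.178 [ 0.4467 -0.2341  0.178 ]
grip s [ 0.4493 -0.2266  0.1689] [ 0.4448 -0.2391  0.1549] [ 0.4552 -0.2186  0.1809]
314.0 148.5
0.163 [ 0.451  -0.2436  0.163 ]
0.172 [ 0.4484 -0.2177  0.172 ]
0.178 [ 0.4467 -0.2004  0.178 ]
t 156
0.3 77 [ 0.9979 -0.0653  0.5332  0.3356] [0.4953 0.3285 0.1638] [0.5837 0.349  0.2034]
[ 1  0  1  1  0  0  3  3  6  7  3  0  3  5  9 10 12 10  1  2] [0.1638 0.2034]
0.3495 79 [ 0.9937 -0.1124  0.5421  0.3741] [0.4986 0.3495 0.1637] [0.5827 0.3807 0.2045]
[ 2  1  0  1  3  2  2  6  6  5  1  1  1  4  6 12 14  9  2  1] [0.1637 0.2045]
s 338
0.3 154 [ 0.9974 -0.0719  0.5357  0.337 ] [0.4944 0.3308 0.1656] [0.5844 0.3494 0.1994]
[ 5  0  2  1  1  3  4  8 13 16 15  2  1  2  1  3 12 11 30 24] [0.1656 0.1994]
0.3495 184 [ 0.9959 -0.0901  0.5575  0.375 ] [0.4972 0.3496 0.1667] [0.5845 0.3817 0.1995]
[ 5  4  7  4  4  2 10 11 16 16  9  2  1  2  4  0 11 16 39 21] [0.1667 0.1995]
foot ((490.0573425292969, 327.29644775390625), (328.78643798828125, 189.6306915283203), 24.29561996459961)
```

Call:
carry_out --steps '[[[0, 0, -120], [0, 0, 1], 1], [[0, 0, -160], [0, 0, 2], 1], [[-40, -20, -200], [0, 0, 4], 1], [[-366, -192, -200], [0, 0, 16], 1], [[-366, -192, -200], [0, 0, 16], 1], [[-366, -192, -200], [0, 0, 16], 1], [[-366, -192, -200], [0, 0, 16], 1], [[-366, -192, -200], [0, 0, 16], 1], [[-366, -192, -200], [0, 0, 16], 1], [[-366, -192, -200], [0, 0, 16], 1], [[-366, -192, -200], [0, 0, 16], 1], [[-366, -192, -200], [0, 0, 16], 1], [[-366, -192, -200], [0, 0, 16], 1], [[-366, -192, -200], [0, 0, 16], 1], [[-366, -192, -200], [0, 0, 16], 1], [[-366, -192, -200], [0, 0, 16], 1], [[-366, -192, -200], [0, 0, 16], 1], [[-366, -192, -200], [0, 0, 16], 1], [[-366, -192, -200], [0, 0, 16], 1], [[-366, -192, -200], [0, 0, 16], 1]]'

```text
t: 1.77
tcp_pos: [0.4689, 0.3518, 0.4185]
tcp_rot: [0.734, 0.679, -0.0, -0.0]
ft_force: [0.9, 0.5, -0.0]
width: 0.0929
gripper_force: 0.0
```

Run:
```python
from h import *
s=snap("wrist");np.savez("w0.npz",image=s["image"],range_z=s["range_z"],intrinsics=s["intrinsics"],eye=s["eye"],R=s["R"])
print(s["eye"],s["R"].round(3),s["intrinsics"],(s["range_z"]>0).mean());cv2.imwrite("pics/w0.png",cv2.resize(s["image"],(768,576))[...,::-1])
print(r.get_state()["qpos"])
```

```text
[0.47540671 0.43600289 0.58491608] [[ 0.997 -0.075 -0.024]
 [-0.078 -0.951 -0.299]
 [-0.001  0.3   -0.954]] [[297.31863964   0.         251.66133093]
 [  0.         297.31863964 191.6475597 ]
 [  0.           0.           1.        ]] 0.9959157307942709
[-0.92262962  0.41768093  0.4100325   1.24658186 -0.1628961   1.50958668
 -0.61306565]
```

View pics/w0.png

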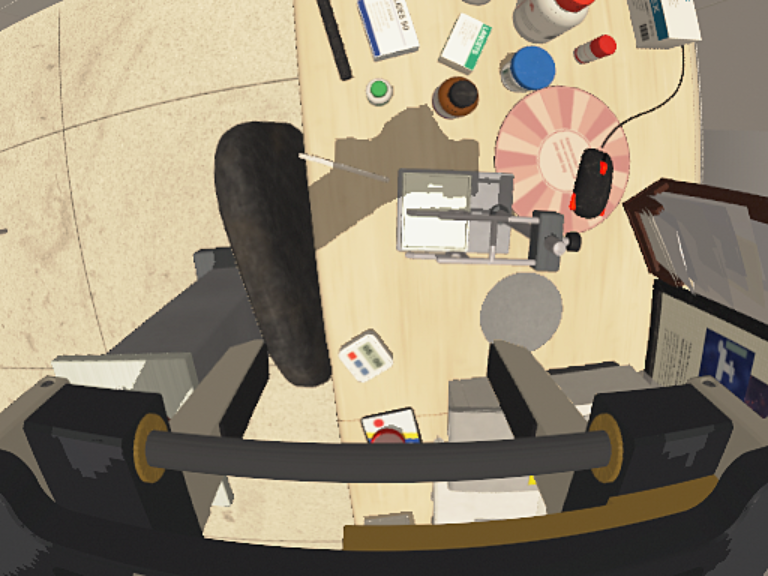

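The wrist view shows the hook from above. In the scaled picture the guard wires run from about (405,212) to (540,225) and from (410,257) to (535,265), and the post and clamp are at (548,240). I'll measure these with the fisheye model.

```bash
cat >> h.py <<'E'
def wray(s):
    K=s["intrinsics"]; v,u=np.mgrid[:384,:512]
    a=(u-K[0,2])/K[0,0]; b=(v-K[1,2])/K[1,1]; t=np.hypot(a,b)+1e-9
    return np.stack([np.sin(t)*a/t,np.sin(t)*b/t,np.cos(t)],-1)
def wcloud(s):
    d=wray(s); p=d/d[...,2:]*s["range_z"][...,None]
    return p@s["R"].T+np.array(s["eye"])
E
python3 - <<'E'
from h import *
np.set_printoptions(precision=4,suppress=True)
s=load("w0.npz");p=wcloud(s)
v,u=np.mgrid[:384,:512]
ok=(u>255)&(u<400)&(v>100)&(v<185)
def sel(lo,hi): return p[ok&np.all((p>lo)&(p<hi),-1)]
q=sel([.4,.25,.004],[.75,.5,.016]); 
m=ok&(p[...,2]>.005)&(p[...,2]<.016); k,l,st,c=cv2.connectedComponentsWithStats(m.astype(np.uint8))
i=1+st[1:,4].argmax(); print("foot",st[i],cv2.minAreaRect(p[l==i][:,:2].astype(np.float32)*1000))
q=sel([.6,.3,.212],[.66,.4,.24]); print("post",len(q),q.mean(0),q.min(0),q.max(0))
for a,b,n in((.19,.215,"guard"),(.172,.189,"landing")):
  for lo,hi in((.31,.35),(.36,.39)):
    g=sel([.46,lo,a],[.585,hi,b])
    if len(g)<5: continue
    print(n,len(g),cv2.fitLine(g[:,:2].astype(np.float32),cv2.DIST_HUBER,0,.01,.01).ravel(),g.min(0),g.max(0),np.percentile(g[:,2],[10,50,90]))
E
```

```text
foot [ 264  112   79   56 2858] ((571.2732543945312, 352.4013977050781), (109.97833251953125, 156.08140563964844), 85.04598236083984)
post 103 [0.6268 0.3474 0.2211] [0.6212 0.34   0.2121] [0.6347 0.3532 0.2248]
guard 250 [ 0.995  -0.1001  0.5536  0.3342] [0.5206 0.3281 0.1906] [0.5849 0.35   0.2002] [0.1956 0.197  0.1982]
guard 226 [ 0.9921 -0.1252  0.5584  0.3725] [0.5241 0.3608 0.1937] [0.585  0.3786 0.1992] [0.1955 0.1969 0.1982]
landing 138 [ 0.9991 -0.0428  0.5198  0.3378] [0.4933 0.3344 0.1725] [0.5493 0.3414 0.1858] [0.1782 0.1813 0.1831]
landing 117 [ 0.9994 -0.0349  0.5177  0.3774] [0.4972 0.3736 0.1735] [0.5548 0.3806 0.1859] [0.1785 0.1815 0.1831]
```

Call:
carry_out --steps '[[[-588, 24, 20], [0, 0, -2], 1], [[-588, 24, 20], [0, 0, -2], 1], [[-588, 24, 20], [0, 0, -2], 1], [[-588, 24, 20], [0, 0, -2], 1], [[-588, 24, 20], [0, 0, -2], 1], [[-588, 24, 20], [0, 0, -2], 1], [[-588, 24, 20], [0, 0, -2], 1], [[-588, 24, 20], [0, 0, -2], 1], [[-588, 24, 20], [0, 0, -2], 1], [[-588, 24, 20], [0, 0, -2], 1], [[-588, 24, 20], [0, 0, -2], 1], [[-588, 24, 20], [0, 0, -2], 1], [[-588, 24, 20], [0, 0, -2], 1], [[-588, 24, 20], [0, 0, -2], 1], [[-588, 24, 68], [0, 0, -2], 1], [[-588, 24, 68], [0, 0, -2], 1], [[-588, 24, 68], [0, 0, -2], 1], [[-588, 24, 68], [0, 0, -2], 1], [[-588, 24, 68], [0, 0, -2], 1], [[-588, 24, 68], [0, 0, -2], 1]]'

```text
t: 3.48
tcp_pos: [0.448, -0.2364, 0.3525]
tcp_rot: [0.672, 0.741, 0.001, 0.002]
ft_force: [-0.2, -0.1, 0.2]
width: 0.0932
gripper_force: 0.0
```

Run:
```python
from h import *
np.set_printoptions(precision=4,suppress=True)
s=snap("wrist");np.savez("w1.npz",image=s["image"],range_z=s["range_z"],intrinsics=s["intrinsics"],eye=s["eye"],R=s["R"])
cv2.imwrite("pics/w1.png",cv2.resize(s["image"],(768,576))[...,::-1])
st=r.get_state();print(st["qpos"],st["tcp_pos"],st["tcp_rot"])
p=wcloud(s);hsv=cv2.cvtColor(s["image"],cv2.COLOR_RGB2HSV)
b=(hsv[...,0]>100)&(hsv[...,0]<130)&(hsv[...,1]>100)&(np.linalg.norm(p[...,:2]-[.447,-.236],axis=-1)<.06)
g=p[b];print(len(g),g.min(0),g.max(0))
t=g[g[:,2]>g[:,2].max()-.006]; print("top",len(t),t.mean(0),cv2.minAreaRect(t[:,:2].astype(np.float32)*1000))
q=p[np.all((p>[.385,-.32,.05]),-1)&np.all((p<[.515,-.16,.068]),-1)]; print("rim",len(q),cv2.minAreaRect(q[:,:2].astype(np.float32)*1000))
q=p[np.all((p>[.40,-.30,.1]),-1)&np.all((p<[.5,-.18,.125]),-1)]; print("bar",len(q),q.mean(0),q.min(0),q.max(0),cv2.fitLine(q[:,:2].astype(np.float32),cv2.DIST_HUBER,0,.01,.01).ravel())
```

```text
[-0.0213  0.3179  0.6523  1.6181 -0.2009  1.2701  0.763 ] [ 0.4477 -0.2365  0.3523] [0.672  0.7406 0.0007 0.0016]
330 [ 0.3959 -0.2524  0.1555] [ 0.4998 -0.1968  0.4711]
top 31 [ 0.4375 -0.2135  0.4701] ((458.2224426269531, -211.78927612304688), (83.53022766113281, 2.0735883712768555), 4.733164310455322)
rim 1148 ((445.4518737792969, -239.16311645507812), (89.86055755615234, 108.6398696899414), 5.612227916717529)
bar 136 [ 0.4469 -0.2223  0.1116] [ 0.4413 -0.279   0.104 ] [ 0.4546 -0.1954  0.1151] [ 0.1036 -0.9946  0.4469 -0.2223]
```

View pics/w1.png

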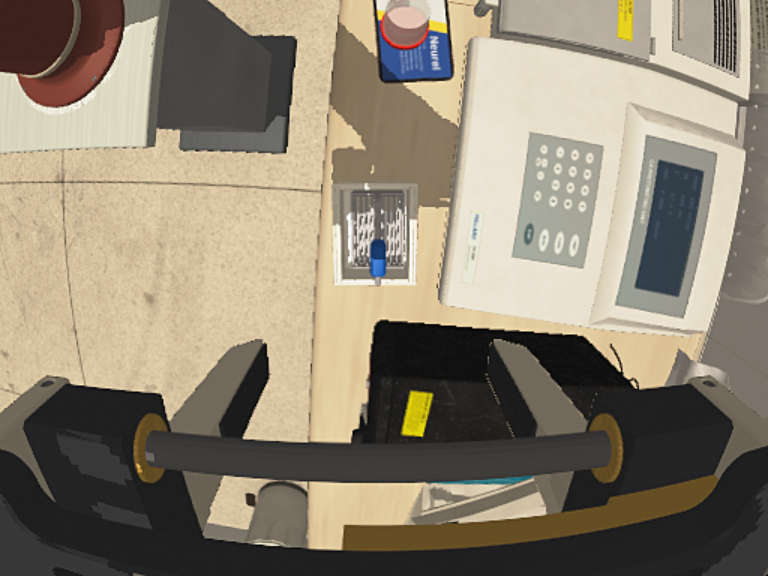

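The grip shows at about (378,258) inside the trough frame, standing upright with the bar along the trough. Next I'll filter the grip's points.

Run:
```python
from h import *
np.set_printoptions(precision=4,suppress=True)
s=load("w1.npz");p=wcloud(s);hsv=cv2.cvtColor(s["image"],cv2.COLOR_RGB2HSV)
b=(hsv[...,0]>100)&(hsv[...,0]<130)&(hsv[...,1]>100)&(np.linalg.norm(p[...,:2]-[.447,-.236],axis=-1)<.06)&(p[...,2]<.25)
g=p[b];print(len(g),g.min(0),g.max(0),g.mean(0))
t=g[g[:,2]>g[:,2].max()-.006]; print("top",len(t),t.mean(0),cv2.minAreaRect(t[:,:2].astype(np.float32)*1000))
```

```text
232 [ 0.442  -0.2505  0.1555] [ 0.4547 -0.2241  0.1804] [ 0.4482 -0.2352  0.1763]
top 205 [ 0.4482 -0.2366  0.1778] ((448.39007568359375, -237.4228057861328), (10.753061294555664, 25.892963409423828), 5.502882957458496)
```

Call:
carry_out --steps '[[[-1, 0.5, 30], [0, 0, 0], 0.4], [[-1, 0.5, 60], [0, 0, 0], 0.4], [[-1, 0.5, 90], [0, 0, 0], 0.4], [[-1, 0.5, 120], [0, 0, 0], 0.4], [[-1, 0.5, 145], [0, 0, 0], 0.4], [[-1, 0.5, 165], [0, 0, 0], 0.4], [[-1, 0.5, 180], [0, 0, 0], 0.4], [[-1, 0.5, 192], [0, 0, 0], 0.4], [[-1, 0.5, 200], [0, 0, 0], 0.4], [[-1, 0.5, 208], [0, 0, 0], 0.4], [[-1, 0.5, 208], [0, 0, 0], 0.4], [[-1, 0.5, 208], [0, 0, 0], 0.4], [[-1, 0.5, 208], [0, 0, 0], 0.4]]'

```text
t: 4.62
tcp_pos: [0.4476, -0.2383, 0.1435]
tcp_rot: [0.673, 0.74, 0.0, 0.001]
ft_force: [-1.0, 0.2, 0.0]
width: 0.0372
gripper_force: 0.0
```

Call:
carry_out --steps '[[[0, 0.5, 0], [0, 0, 0], 0], [[0, 0.5, 0], [0, 0, 0], 0], [[0, 0.5, 0], [0, 0, 0], 0], [[0, 0.5, 0], [0, 0, 0], 0], [[0, 0.5, 0], [0, 0, 0], 0], [[0, 0.5, 0], [0, 0, 0], 0], [[0, 0.5, 0], [0, 0, 0], 0], [[0, 0.5, 0], [0, 0, 0], 0]]'

```text
t: 5.28
tcp_pos: [0.4477, -0.238, 0.1428]
tcp_rot: [0.673, 0.74, 0.0, 0.0]
ft_force: [0.6, 0.3, 0.6]
width: 0.0116
gripper_force: 30.0
```

Call:
carry_out --steps '[[[0, 0.5, -3], [0, 0, 0], 0], [[0, 0.5, -8], [0, 0, 0], 0], [[0, 0.5, -16], [0, 0, 0], 0], [[0, 0.5, -26], [0, 0, 0], 0], [[0, 0.5, -38], [0, 0, 0], 0], [[0, 0.5, -52], [0, 0, 0], 0], [[0, 0.5, -68], [0, 0, 0], 0], [[0, 0.5, -85], [0, 0, 0], 0], [[0, 0.5, -102], [0, 0, 0], 0], [[0, 0.5, -120], [0, 0, 0], 0], [[0, 0.5, -138], [0, 0, 0], 0], [[0, 0.5, -154], [0, 0, 0], 0], [[0, 0.5, -167], [0, 0, 0], 0], [[0, 0.5, -176], [0, 0, 0], 0], [[0, 0.5, -180], [0, 0, 0], 0], [[0, 0.5, -180], [0, 0, 0], 0], [[0, 0.5, -180], [0, 0, 0], 0]]'

```text
t: 6.7
tcp_pos: [0.4476, -0.2377, 0.3223]
tcp_rot: [0.673, 0.74, -0.0, -0.001]
ft_force: [0.6, 0.1, -3.1]
width: 0.0115
gripper_force: 30.0
```

Run:
```python
from h import *
np.set_printoptions(precision=4,suppress=True)
st=r.get_state();print(st["qpos"],st["tcp_pos"],st["tcp_rot"],st["ft_force"])
s=snap("side");np.savez("s2.npz",image=s["image"],range_z=s["range_z"],intrinsics=s["intrinsics"],eye=s["eye"],R=s["R"])
w=snap("wrist")
a=cv2.resize(s["image"][100:220,260:380],(400,400));b=cv2.resize(w["image"],(400,400*384//512)); b=cv2.copyMakeBorder(b,0,100,0,0,cv2.BORDER_CONSTANT)
cv2.imwrite("pics/lift.png",np.hstack([a,b])[...,::-1])
```

```text
[-0.013   0.3431  0.6487  1.6723 -0.2196  1.2014  0.782 ] [ 0.4476 -0.2377  0.3223] [ 0.673   0.7396 -0.0001 -0.0005] [ 0.6269  0.0746 -3.0908]
```

View pics/lift.png

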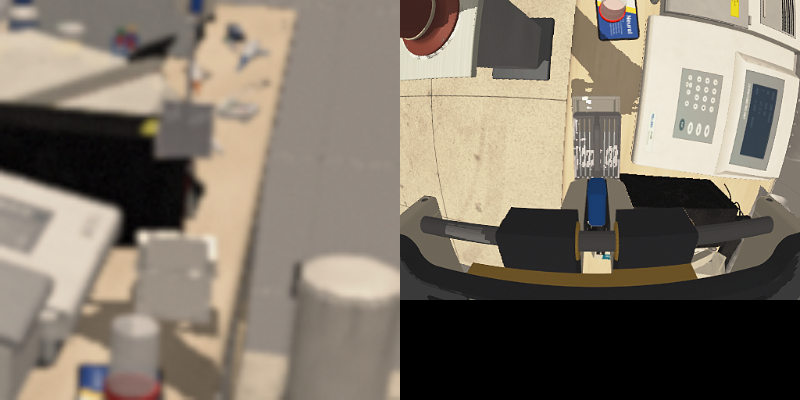

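The rack is clear of the trough, hanging from the grip and about square to it, and the force change gives about 3.1 N. I'll carry it to a point in front of the hook.

Call:
carry_out --steps '[[[5, 0.3, 0], [0, 0, 0], 0], [[18, 1.3, 0], [0, 0, 0.05], 0], [[40, 2.8, 0], [0, 0, 0.1], 0], [[70, 4.9, 0], [0, 0, 0.2], 0], [[105, 7.3, 0], [0, 0, 0.35], 0], [[140, 9.7, 0], [0, 0, 0.5], 0], [[180, 12.5, 0], [0, 0, 0.65], 0], [[220, 15.3, 0], [0, 0, 0.8], 0], [[260, 18.1, 0], [0, 0, 0.95], 0], [[300, 20.9, 0], [0, 0, 1.1], 0], [[340, 23.6, 0], [0, 0, 1.25], 0], [[380, 26.4, 0], [0, 0, 1.4], 0], [[420, 29.2, 0], [0, 0, 1.55], 0], [[460, 32, 0], [0, 0, 1.7], 0], [[497, 34.5, 0], [0, 0, 1.8], 0], [[530, 36.8, 0], [0, 0, 1.9], 0], [[557, 38.7, 0], [0, 0, 2], 0], [[578, 40.2, 0], [0, 0, 2.08], 0], [[593, 41.3, 0], [0, 0, 2.08], 0], [[601, 41.8, 0], [0, 0, 2.08], 0]]'

```text
t: 8.47
tcp_pos: [0.4315, 0.3674, 0.3213]
tcp_rot: [0.736, 0.677, -0.001, -0.001]
ft_force: [-0.6, 0.2, -2.7]
width: 0.0118
gripper_force: 30.0
```

Call:
carry_out --steps '[[[0, 0, 0], [0, 0, 0], 0], [[0, 0, 0], [0, 0, 0], 0], [[0, 0, 0], [0, 0, 0], 0]]'

```text
t: 8.72
tcp_pos: [0.4335, 0.3624, 0.3226]
tcp_rot: [0.738, 0.675, -0.001, 0.001]
ft_force: [0.2, -0.9, -3.3]
width: 0.0118
gripper_force: 30.0
```

```bash
cat > m.py <<'E'
from h import *
np.set_printoptions(precision=4,suppress=True)
st=r.get_state();tp=np.array(st["tcp_pos"]);print(st["qpos"],tp,st["tcp_rot"],st["ft_force"])
Rt=R.from_quat(st["tcp_rot"]).as_matrix()
O=np.array([.5423,.3549,0]);Rs=R.from_euler('z',-4.95,degrees=True).as_matrix()
print("tcp in stand",(tp-O)@Rs, "tool y angle",np.degrees(np.arctan2(Rt[1,1],Rt[0,1])))
def ana(n,p,im):
    hsv=cv2.cvtColor(im,cv2.COLOR_RGB2HSV)
    b=(hsv[...,0]>100)&(hsv[...,0]<130)&(hsv[...,1]>100)
    q=(p-tp)@Rs   # stand axes, tcp origin
    near=np.all(np.abs(q[...,:2])<[.04,.06],-1)
    g=q[b&near&(np.abs(q[...,2])<.06)]
    if len(g): print(n,"grip",len(g),g.min(0),g.max(0))
    # bar expected 53 below grip (tcp z -.034)
    B=q[near&(q[...,2]>-.06)&(q[...,2]<-.022)&(np.abs(q[...,0])<.012)]
    print(n,"bar",len(B))
    if len(B)>10: print(B.min(0),B.max(0),"dir",cv2.fitLine(B.astype(np.float32),cv2.DIST_HUBER,0,.01,.01).ravel())
w=snap("wrist");ana("w",wcloud(w),w["image"])
s=snap("side");ana("s",cloud(s),s["image"])
np.savez("w3.npz",image=w["image"],range_z=w["range_z"],intrinsics=w["intrinsics"],eye=w["eye"],R=w["R"])
np.savez("s3.npz",image=s["image"],range_z=s["range_z"],intrinsics=s["intrinsics"],eye=s["eye"],R=s["R"])
a=cv2.resize(s["image"][100:300,180:380],(400,400),interpolation=2);b=cv2.resize(w["image"][100:300,160:360],(400,400))
cv2.imwrite("pics/pre.png",np.hstack([a,b])[...,::-1])
E
python3 m.py
```

```text
[-1.0219  0.4208  0.4437  1.5152 -0.1847  1.2484 -0.6429] [0.4335 0.3624 0.3226] [ 0.7381  0.6747 -0.0005  0.0006] [ 0.1661 -0.9309 -3.3373]
tcp in stand [-0.1091 -0.0019  0.3226] tool y angle -5.137387412894227
w grip 1392 [-0.0069 -0.0115  0.0041] [0.0067 0.0138 0.0558]
w bar 538
[-0.0029  0.0017 -0.0589] [ 0.0025  0.0434 -0.0223] dir [-0.0126  0.9916 -0.129  -0.0003  0.0198 -0.0296]
s grip 85 [-0.0049 -0.0069  0.0098] [0.0064 0.0152 0.0368]
s bar 128
[-0.0033 -0.0406 -0.0591] [ 0.0028  0.0446 -0.0222] dir [ 0.0181  0.9982 -0.0563 -0.0003  0.0084 -0.035 ]
```

View pics/pre.png

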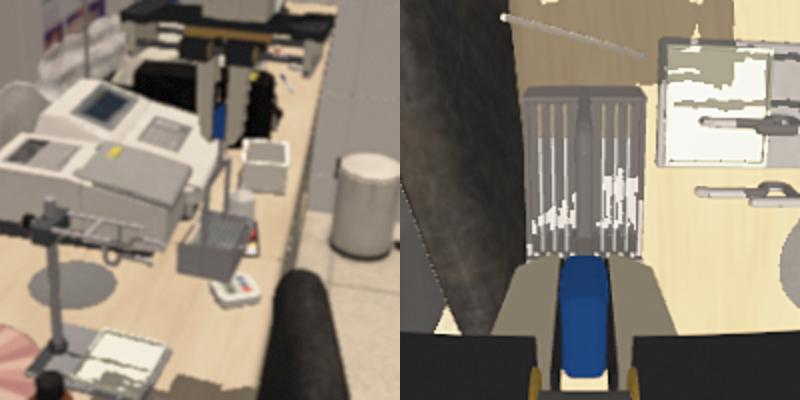

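The wrist view shows the rack square beneath the grip, with the prongs at upper right. The side view shows the rack clear of the hook. I'll refine the bar tilt and height now.

Run:
```python
from h import *
np.set_printoptions(precision=4,suppress=True)
st=r.get_state();tp=np.array(st["tcp_pos"]);Rs=R.from_euler('z',-4.95,degrees=True).as_matrix()
for n,f in(("w3.npz",wcloud),("s3.npz",cloud)):
    q=((f(load(n))-tp)@Rs).reshape(-1,3)
    for yb in np.arange(-.036,.037,.008):
        B=q[(np.abs(q[:,1]-yb)<.004)&(np.abs(q[:,0])<.01)&(q[:,2]<-.02)&(q[:,2]>-.055)]
        if len(B)>2: print(n,round(yb,3),len(B),np.median(B,0),B[:,2].min(),B[:,2].max())
    G=q[(np.abs(q[:,0])<.007)&(np.abs(q[:,1])<.02)&(q[:,2]>.02)&(q[:,2]<.045)]
    if len(G): print("griptop",len(G),np.percentile(G[:,2],[50,90,98]))
    U=q[(np.abs(q[:,0])<.008)&(np.abs(np.abs(q[:,1])-.04)<.012)&(q[:,2]<-.045)&(q[:,2]>-.095)]
    for sgn in(1,-1):
        V=U[U[:,1]*sgn>0]
        if len(V)>8: print("upright",sgn,len(V),cv2.fitLine(V.astype(np.float32),cv2.DIST_HUBER,0,.01,.01).ravel())
```

```text
w3.npz 0.004 103 [ 0.      0.0031 -0.0298] -0.03199829839551871 -0.020312171154607483
w3.npz 0.012 84 [-0.0003  0.012  -0.0302] -0.0327077002280215 -0.02857392855836649
w3.npz 0.02 87 [-0.0006  0.0202 -0.0305] -0.03186616014645649 -0.028443634367992576
w3.npz 0.028 91 [ 0.0001  0.028  -0.0302] -0.032469075201322806 -0.028355628233138586
w3.npz 0.036 99 [ 0.0001  0.0362 -0.0314] -0.03446822409068673 -0.028723753215758152
griptop 1312 [0.0346 0.036  0.0432]
upright 1 81 [ 0.0156 -0.0065  0.9999 -0.0003  0.0427 -0.0653]
s3.npz -0.036 21 [-0.0008 -0.0383 -0.0458] -0.05443995741925528 -0.031064702558534052
s3.npz -0.028 6 [-0.0011 -0.028  -0.0292] -0.031694129083730815 -0.028382257957306367
s3.npz -0.02 4 [-0.0012 -0.0196 -0.0293] -0.030856790531382516 -0.028006015294577136
s3.npz -0.012 5 [-0.0015 -0.0129 -0.0296] -0.03165214737740357 -0.028822412445659862
s3.npz 0.004 17 [ 0.0002  0.0025 -0.0268] -0.032489493841194095 -0.020164415260593094
s3.npz 0.012 6 [-0.0015  0.0128 -0.0297] -0.03176166150199555 -0.028253905667861012
s3.npz 0.02 6 [-0.0006  0.0192 -0.0294] -0.03270050471233549 -0.027893872200186298
s3.npz 0.028 7 [-0.0008  0.0282 -0.0301] -0.03376665276288543 -0.028494142182963644
s3.npz 0.036 11 [-0.0012  0.0369 -0.0313] -0.03572435089158543 -0.02908414943057136
griptop 87 [0.0333 0.0401 0.0445]
upright 1 67 [-0.0227  0.0163  0.9996 -0.0001  0.0421 -0.0719]
upright -1 56 [-0.0064  0.0229  0.9997 -0.0001 -0.0384 -0.0692]
```

Call:
carry_out --steps '[[[0, 0, 4], [0, 0, 0], 0], [[0, 0, 12], [0, 0, 0], 0], [[0, 0, 25], [0, 0, 0], 0], [[0, 0, 40], [0, 0, 0], 0], [[0, 0, 55], [0, 0, 0], 0], [[0, 0, 70], [0, 0, 0], 0], [[0, 0, 82], [0, 0, 0], 0], [[0, 0, 90], [0, 0, 0], 0], [[0, 0, 94], [0, 0, 0], 0], [[0, 0, 95], [0, 0, 0], 0], [[0, 0, 95], [0, 0, 0], 0], [[0, 0, 95], [0, 0, 0], 0], [[0, 0, 95], [0, 0, 0], 0]]'

```text
t: 9.9
tcp_pos: [0.4335, 0.3646, 0.2284]
tcp_rot: [0.737, 0.676, 0.001, 0.0]
ft_force: [-0.3, -0.2, -3.2]
width: 0.0122
gripper_force: 30.0
```

```bash
cat > st.py <<'E'
from h import *
np.set_printoptions(precision=4,suppress=True)
st=r.get_state();tp=np.array(st["tcp_pos"]);Rt=R.from_quat(st["tcp_rot"]).as_matrix()
O=np.array([.5423,.3549,0]);Rs=R.from_euler('z',-4.95,degrees=True).as_matrix()
print(st["t"],"bar in stand",(tp-O+[0,0,-.0327])@Rs+[0,.002,0],"yaw",np.degrees(np.arctan2(Rt[1,1],Rt[0,1])),"toolz",Rt[:,2],"F",st["ft_force"],"M",st["ft_torque"])
E
python3 st.py
```

```text
9.9 bar in stand [-0.1093  0.0023  0.1957] yaw -4.993388842897949 toolz [ 0.0013  0.0011 -1.    ] F [-0.2916 -0.2385 -3.208 ] M [-0.0691  0.1055  0.0064]
```

Call:
carry_out --steps '[[[0, 3, 0], [0, 0, 0], 0], [[0, 9, 0], [0, 0, 0], 0], [[-1, 18, 0], [0, 0, 0], 0], [[-1, 28, 0], [0, 0, 0], 0], [[-2, 38, 0], [0, 0, 0], 0], [[-2, 48, 0], [0, 0, 0], 0], [[-2, 57, 0], [0, 0, 0], 0], [[-2, 65, 0], [0, 0, 0], 0], [[-2, 71, 0], [0, 0, 0], 0], [[-2, 75, 0], [0, 0, 0], 0], [[-2, 76, 0], [0, 0, 0], 0], [[-2, 76, 0], [0, 0, 0], 0], [[-2, 76, 0], [0, 0, 0], 0], [[-2, 76, 0], [0, 0, 0], 0]]'

```text
t: 11.07
tcp_pos: [0.5079, 0.3561, 0.2277]
tcp_rot: [0.737, 0.676, -0.0, -0.0]
ft_force: [-0.2, -0.1, -2.5]
width: 0.0119
gripper_force: 30.0
```

```bash
python3 st.py
python3 - <<'E'
from h import *
s=snap("side")
cv2.imwrite("pics/land.png",cv2.resize(s["image"][130:300,190:330],(660,800*170//140*0+600),interpolation=2)[...,::-1])
E
```

```text
11.0667 bar in stand [-0.0343  0.0002  0.195 ] yaw -4.953199134726783 toolz [-0.0007  0.0003 -1.    ] F [-0.1703 -0.054  -2.5   ] M [-0.0678  0.106  -0.0284]
```

View pics/land.png

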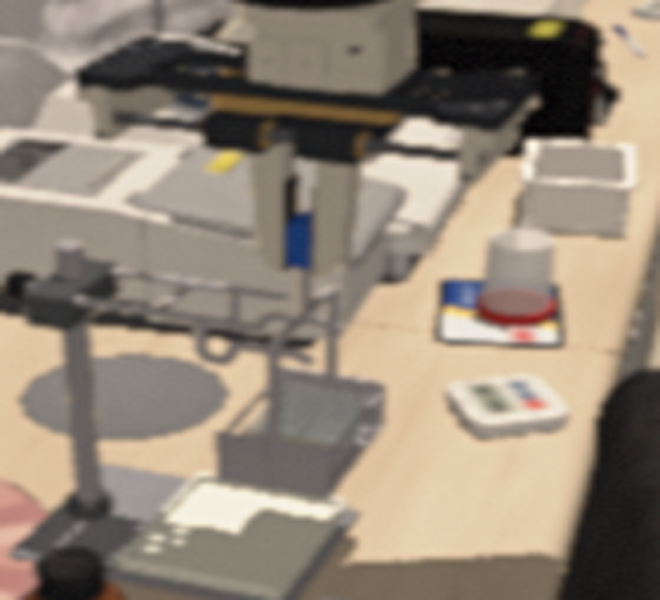

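The bar sits above the landing wires, at about (300,305) in the crop, just ahead of the guard wires. I'll feel for contact from here.

Call:
carry_out --steps '[[[0, 0, 1], [0, 0, 0], 0], [[0, 0, 2], [0, 0, 0], 0], [[0, 0, 3], [0, 0, 0], 0], [[0, 0, 4], [0, 0, 0], 0], [[0, 0, 5], [0, 0, 0], 0], [[0, 0, 6], [0, 0, 0], 0], [[0, 0, 7], [0, 0, 0], 0], [[0, 0, 7], [0, 0, 0], 0], [[0, 0, 7], [0, 0, 0], 0], [[0, 0, 7], [0, 0, 0], 0]]'

```text
t: 11.95
tcp_pos: [0.5086, 0.3557, 0.2207]
tcp_rot: [0.737, 0.676, 0.0, 0.0]
ft_force: [0.2, 0.1, -2.6]
width: 0.0117
gripper_force: 30.0
```

```bash
python3 st.py
```

```text
11.95 bar in stand [-0.0336 -0.0001  0.188 ] yaw -4.999232037929179 toolz [ 0.0001  0.     -1.    ] F [ 0.2159  0.0898 -2.5751] M [-0.0713  0.1312 -0.0062]
```

Call:
carry_out --steps '[[[0, 0, 0.5], [0, 0, 0], 0], [[0, 0, 0.5], [0, 0, 0], 0], [[0, 0, 1], [0, 0, 0], 0], [[0, 0, 1], [0, 0, 0], 0], [[0, 0, 1], [0, 0, 0], 0]]'

```text
t: 12.37
tcp_pos: [0.5085, 0.3557, 0.2196]
tcp_rot: [0.737, 0.676, -0.0, 0.0]
ft_force: [-0.5, 0.4, -3.2]
width: 0.0117
gripper_force: 30.0
```

```bash
python3 st.py
```

```text
12.3667 bar in stand [-0.0337 -0.0001  0.1869] yaw -4.999559837719565 toolz [-0.0001 -0.0001 -1.    ] F [-0.4863  0.3888 -3.1904] M [-0.1427  0.0762 -0.028 ]
```

Call:
carry_out --steps '[[[0, 0, 0.5], [0, 0, 0], 0], [[0, 0, 0.5], [0, 0, 0], 0], [[0, 0, 0.5], [0, 0, 0], 0]]'

```text
t: 12.62
tcp_pos: [0.5085, 0.3557, 0.2191]
tcp_rot: [0.737, 0.676, -0.0, -0.0]
ft_force: [0.5, -0.5, -2.9]
width: 0.0116
gripper_force: 30.0
```

Call:
carry_out --steps '[[[0, 0, 0.5], [0, 0, 0], 0], [[0, 0, 0.5], [0, 0, 0], 0], [[0, 0, 0.5], [0, 0, 0], 0]]'

```text
t: 12.87
tcp_pos: [0.5085, 0.3557, 0.2186]
tcp_rot: [0.737, 0.676, -0.0, -0.0]
ft_force: [-0.8, -0.3, -2.4]
width: 0.0122
gripper_force: 30.0
```

Call:
carry_out --steps '[[[0, 0, 0.5], [0, 0, 0], 0], [[0, 0, 0.5], [0, 0, 0], 0], [[0, 0, 0.5], [0, 0, 0], 0]]'

```text
t: 13.12
tcp_pos: [0.5085, 0.3557, 0.2181]
tcp_rot: [0.737, 0.676, -0.0, -0.0]
ft_force: [-0.3, 0.4, -2.5]
width: 0.012
gripper_force: 30.0
```

Call:
carry_out --steps '[[[0, 0, 0.5], [0, 0, 0], 0], [[0, 0, 0.5], [0, 0, 0], 0], [[0, 0, 0.5], [0, 0, 0], 0]]'

```text
t: 13.37
tcp_pos: [0.5086, 0.3557, 0.2178]
tcp_rot: [0.737, 0.676, 0.0, 0.0]
ft_force: [0.5, 0.2, -1.7]
width: 0.0117
gripper_force: 30.0
```

Call:
carry_out --steps '[[[0, 0, 0.5], [0, 0, 0], 0], [[0, 0, 0.5], [0, 0, 0], 0], [[0, 0, 0.5], [0, 0, 0], 0]]'

```text
t: 13.62
tcp_pos: [0.5086, 0.3558, 0.2177]
tcp_rot: [0.737, 0.676, 0.0, -0.0]
ft_force: [-1.2, -0.3, 1.1]
width: 0.0114
gripper_force: 30.0
```

Contact with the landing wires came at TCP z of about 0.2178. I'll raise by half the gap (1.5 mm above contact) and slide forward under the guards.

Call:
carry_out --steps '[[[0, 0, -1], [0, 0, 0], 0], [[0, 0, -2.1], [0, 0, 0], 0], [[0, 0, -2.1], [0, 0, 0], 0], [[0, 0, -2.1], [0, 0, 0], 0], [[0, 2, -2.1], [0, 0, 0], 0], [[0, 4, -2.1], [0, 0, 0], 0], [[0, 6, -2.1], [0, 0, 0], 0], [[0, 8, -2.1], [0, 0, 0], 0], [[0, 10, -2.1], [0, 0, 0], 0], [[0, 12, -2.1], [0, 0, 0], 0], [[0, 14, -2.1], [0, 0, 0], 0], [[0, 14, -2.1], [0, 0, 0], 0], [[0, 14, -2.1], [0, 0, 0], 0], [[0, 14, -2.1], [0, 0, 0], 0]]'

```text
t: 14.78
tcp_pos: [0.5224, 0.3546, 0.2192]
tcp_rot: [0.737, 0.676, -0.0, -0.0]
ft_force: [0.2, 0.7, -3.1]
width: 0.012
gripper_force: 30.0
```

```bash
python3 st.py
```

```text
14.7833 bar in stand [-0.0198 -0.0001  0.1865] yaw -4.990544376210904 toolz [-0.0003 -0.     -1.    ] F [ 0.2138  0.7158 -3.1371] M [-0.0991  0.0453  0.0204]
```

Clean. Continue another 17 mm.

Call:
carry_out --steps '[[[0, 2, 0], [0, 0, 0], 0], [[0, 4, 0], [0, 0, 0], 0], [[0, 6, 0], [0, 0, 0], 0], [[0, 8, 0], [0, 0, 0], 0], [[0, 10, 0], [0, 0, 0], 0], [[0, 12, 0], [0, 0, 0], 0], [[0, 14, 0], [0, 0, 0], 0], [[0, 15.5, 0], [0, 0, 0], 0], [[0, 17, 0], [0, 0, 0], 0], [[0, 17, 0], [0, 0, 0], 0], [[0, 17, 0], [0, 0, 0], 0], [[0, 17, 0], [0, 0, 0], 0]]'

```text
t: 15.78
tcp_pos: [0.5393, 0.3531, 0.2192]
tcp_rot: [0.737, 0.676, -0.0, -0.0]
ft_force: [0.9, 0.1, -3.2]
width: 0.0117
gripper_force: 30.0
```

```bash
python3 st.py
```

```text
15.7833 bar in stand [-0.0028 -0.0001  0.1865] yaw -4.991757870346016 toolz [-0.0002 -0.     -1.    ] F [ 0.923   0.1192 -3.151 ] M [-0.0515  0.1033 -0.0495]
```

Call:
carry_out --steps '[[[0, 1, 0], [0, 0, 0], 0], [[0, 2, 0], [0, 0, 0], 0], [[0, 3, 0], [0, 0, 0], 0], [[0, 3, 0], [0, 0, 0], 0], [[0, 3, 0], [0, 0, 0], 0]]'

```text
t: 16.2
tcp_pos: [0.5425, 0.3527, 0.2192]
tcp_rot: [0.737, 0.676, -0.0, 0.0]
ft_force: [0.3, 0.5, -2.6]
width: 0.0114
gripper_force: 30.0
```

Call:
carry_out --steps '[[[0, 0.7, 0], [0, 0, 0], 0], [[0, 0.7, 0], [0, 0, 0], 0], [[0, 0.7, 0], [0, 0, 0], 0]]'

```text
t: 16.45
tcp_pos: [0.5431, 0.3527, 0.2192]
tcp_rot: [0.737, 0.676, -0.0, 0.0]
ft_force: [-0.0, -0.5, -3.5]
width: 0.0118
gripper_force: 30.0
```

Call:
carry_out --steps '[[[0, 0.7, 0], [0, 0, 0], 0], [[0, 0.7, 0], [0, 0, 0], 0], [[0, 0.7, 0], [0, 0, 0], 0]]'

```text
t: 16.7
tcp_pos: [0.5439, 0.3526, 0.2192]
tcp_rot: [0.737, 0.676, -0.0, 0.0]
ft_force: [-0.8, -0.3, -2.7]
width: 0.0117
gripper_force: 30.0
```

```bash
python3 st.py
```

```text
16.7 bar in stand [ 0.0017 -0.0002  0.1865] yaw -4.998318770603161 toolz [-0.     -0.0001 -1.    ] F [-0.7737 -0.3343 -2.6755] M [-0.0706  0.0939 -0.0163]
```

Call:
carry_out --steps '[[[0, 0.7, 0], [0, 0, 0], 0], [[0, 0.7, 0], [0, 0, 0], 0], [[0, 0.7, 0], [0, 0, 0], 0]]'

```text
t: 16.95
tcp_pos: [0.5446, 0.3525, 0.2192]
tcp_rot: [0.737, 0.676, -0.0, 0.0]
ft_force: [-0.5, 0.1, -3.0]
width: 0.0118
gripper_force: 30.0
```

Call:
carry_out --steps '[[[0, 0.7, 0], [0, 0, 0], 0], [[0, 0.7, 0], [0, 0, 0], 0], [[0, 0.7, 0], [0, 0, 0], 0]]'

```text
t: 17.2
tcp_pos: [0.5452, 0.3525, 0.2192]
tcp_rot: [0.737, 0.676, -0.0, 0.0]
ft_force: [0.4, -0.0, -3.8]
width: 0.0122
gripper_force: 30.0
```

```bash
python3 st.py
```

```text
17.2 bar in stand [ 0.0031 -0.0001  0.1865] yaw -4.999515466162343 toolz [-0.     -0.0001 -1.    ] F [ 0.4489 -0.0013 -3.798 ] M [-0.0587  0.0832 -0.0497]
```

Call:
carry_out --steps '[[[0, 0.6, 0], [0, 0, 0], 0], [[0, 0.6, 0], [0, 0, 0], 0], [[0, 0.6, 0], [0, 0, 0], 0]]'

```text
t: 17.45
tcp_pos: [0.5456, 0.3525, 0.2192]
tcp_rot: [0.737, 0.676, -0.0, -0.0]
ft_force: [-0.2, 0.5, -2.5]
width: 0.012
gripper_force: 30.0
```

Call:
carry_out --steps '[[[0, 0.6, 0], [0, 0, 0], 0], [[0, 0.6, 0], [0, 0, 0], 0], [[0, 0.6, 0], [0, 0, 0], 0]]'

```text
t: 17.7
tcp_pos: [0.5458, 0.3525, 0.2191]
tcp_rot: [0.737, 0.676, -0.001, -0.0]
ft_force: [-2.0, -0.1, -3.3]
width: 0.0118
gripper_force: 30.0
```

```bash
python3 st.py; python3 m.py
```

```text
17.7 bar in stand [ 0.0037 -0.0001  0.1864] yaw -4.986641583442091 toolz [-0.0015 -0.0001 -1.    ] F [-2.0475 -0.0942 -3.3433] M [-0.0917  0.5588 -0.0194]
[-0.8294  0.6405  0.4005  1.4309 -0.262   1.1243 -0.4736] [0.5458 0.3525 0.2191] [ 0.7372  0.6757 -0.0006 -0.0005] [-2.0475 -0.0942 -3.3433]
tcp in stand [ 0.0037 -0.0021  0.2191] tool y angle -4.986641583442091
w grip 1388 [-0.0068 -0.0117  0.0045] [0.0066 0.0139 0.056 ]
w bar 843
[-0.012  -0.0157 -0.0597] [ 0.0115  0.0435 -0.022 ] dir [ 0.0281  0.9738 -0.2256 -0.001   0.0201 -0.03  ]
s grip 56 [-0.0057  0.0003  0.0099] [0.0058 0.0149 0.0366]
s bar 163
[-0.0115 -0.0403 -0.0585] [ 0.01    0.0442 -0.0222] dir [ 0.0274  0.9993 -0.0259 -0.0018  0.0103 -0.037 ]
```

The rear stop was felt at about +3.4 mm in my coordinates (moment jump, Fx −2 N). Backing off 2.6 mm centres the bar over the throats, then I'll lower.

Call:
carry_out --steps '[[[0, -1.3, 0], [0, 0, 0], 0], [[0, -2.6, 0], [0, 0, 0], 0], [[0, -2.6, 0], [0, 0, 0], 0], [[0, -2.6, 0], [0, 0, 0], 0], [[0, -2.6, 0.7], [0, 0, 0], 0], [[0, -2.6, 1.4], [0, 0, 0], 0], [[0, -2.6, 2.1], [0, 0, 0], 0], [[0, -2.6, 2.8], [0, 0, 0], 0], [[0, -2.6, 2.8], [0, 0, 0], 0], [[0, -2.6, 2.8], [0, 0, 0], 0]]'

```text
t: 18.63
tcp_pos: [0.5438, 0.3526, 0.2163]
tcp_rot: [0.737, 0.676, -0.0, -0.0]
ft_force: [-0.4, 0.7, -3.0]
width: 0.0119
gripper_force: 30.0
```

```bash
python3 st.py
```

```text
18.6333 bar in stand [ 0.0017 -0.0001  0.1836] yaw -4.998749088456685 toolz [-0.0002 -0.0001 -1.    ] F [-0.3561  0.6609 -2.9815] M [-0.0447  0.1105 -0.0198]
```

It is 1.5 mm below landing level with no contact, so the bar is entering the throats.

Call:
carry_out --steps '[[[0, 0, 0.8], [0, 0, 0], 0], [[0, 0, 1.6], [0, 0, 0], 0], [[0, 0, 2.4], [0, 0, 0], 0], [[0, 0, 3.2], [0, 0, 0], 0], [[0, 0, 4], [0, 0, 0], 0], [[0, 0, 4], [0, 0, 0], 0], [[0, 0, 4], [0, 0, 0], 0]]'

```text
t: 19.22
tcp_pos: [0.5438, 0.3526, 0.2123]
tcp_rot: [0.737, 0.676, -0.0, -0.0]
ft_force: [-0.9, 0.4, -2.6]
width: 0.0117
gripper_force: 30.0
```

Call:
carry_out --steps '[[[0, 0, 0.8], [0, 0, 0], 0], [[0, 0, 1.6], [0, 0, 0], 0], [[0, 0, 2.4], [0, 0, 0], 0], [[0, 0, 3.2], [0, 0, 0], 0], [[0, 0, 4], [0, 0, 0], 0], [[0, 0, 4.8], [0, 0, 0], 0], [[0, 0, 5.6], [0, 0, 0], 0], [[0, 0, 5.6], [0, 0, 0], 0], [[0, 0, 5.6], [0, 0, 0], 0]]'

```text
t: 19.97
tcp_pos: [0.5438, 0.3526, 0.2068]
tcp_rot: [0.737, 0.676, -0.0, -0.0]
ft_force: [0.2, -0.1, -2.9]
width: 0.0118
gripper_force: 30.0
```

```bash
python3 st.py
```

```text
19.9667 bar in stand [ 0.0017 -0.0001  0.1741] yaw -4.9981840205405685 toolz [-0.0001 -0.0001 -1.    ] F [ 0.1994 -0.1021 -2.8897] M [-0.0755  0.0805 -0.0224]
```

Seat is expected about 2 mm lower; fine steps now.

Call:
carry_out --steps '[[[0, 0, 0.5], [0, 0, 0], 0], [[0, 0, 1], [0, 0, 0], 0], [[0, 0, 1.5], [0, 0, 0], 0], [[0, 0, 1.5], [0, 0, 0], 0], [[0, 0, 1.5], [0, 0, 0], 0]]'

```text
t: 20.38
tcp_pos: [0.5438, 0.3527, 0.2053]
tcp_rot: [0.737, 0.676, -0.0, -0.0]
ft_force: [0.1, 0.1, -2.9]
width: 0.0118
gripper_force: 30.0
```

Call:
carry_out --steps '[[[0, 0, 0.5], [0, 0, 0], 0], [[0, 0, 0.5], [0, 0, 0], 0], [[0, 0, 0.5], [0, 0, 0], 0]]'

```text
t: 20.63
tcp_pos: [0.5439, 0.3527, 0.2049]
tcp_rot: [0.737, 0.676, 0.0, 0.0]
ft_force: [0.0, 0.7, -2.3]
width: 0.0117
gripper_force: 30.0
```

Call:
carry_out --steps '[[[0, 0, 0.5], [0, 0, 0], 0], [[0, 0, 0.5], [0, 0, 0], 0], [[0, 0, 0.5], [0, 0, 0], 0]]'

```text
t: 20.88
tcp_pos: [0.5439, 0.3527, 0.2047]
tcp_rot: [0.737, 0.676, 0.0, 0.0]
ft_force: [-0.4, 0.8, -0.8]
width: 0.0117
gripper_force: 30.0
```

Call:
carry_out --steps '[[[0, 0, 0.4], [0, 0, 0], 0], [[0, 0, 0.4], [0, 0, 0], 0], [[0, 0, 0.4], [0, 0, 0], 0], [[0, 0, 0.4], [0, 0, 0], 0]]'

```text
t: 21.22
tcp_pos: [0.544, 0.3527, 0.2046]
tcp_rot: [0.737, 0.676, 0.0, 0.0]
ft_force: [-1.6, -0.3, 3.0]
width: 0.0118
gripper_force: 30.0
```

```bash
python3 st.py
```

```text
21.2167 bar in stand [ 0.0019 -0.0001  0.1719] yaw -4.99529944238741 toolz [ 0.0006  0.0004 -1.    ] F [-1.5753 -0.2649  2.9902] M [-0.1934  0.3943  0.0013]
```

The bar is seated at z 0.172 and the hook carries the weight. I'll relieve the slight press and open the fingers partway.

Call:
carry_out --steps '[[[0, 0, -0.5], [0, 0, 0], 0], [[0, 0, -0.5], [0, 0, 0], 0], [[0, 0, -0.5], [0, 0, 0], 0], [[0, 0, -0.5], [0, 0, 0], 0.15], [[0, 0, -0.5], [0, 0, 0], 0.2], [[0, 0, -0.5], [0, 0, 0], 0.3], [[0, 0, -0.5], [0, 0, 0], 0.3], [[0, 0, -0.5], [0, 0, 0], 0.3], [[0, 0, -0.5], [0, 0, 0], 0.3], [[0, 0, -0.5], [0, 0, 0], 0.3]]'

```text
t: 22.05
tcp_pos: [0.5438, 0.3527, 0.2044]
tcp_rot: [0.737, 0.676, -0.0, 0.0]
ft_force: [0.2, -0.2, 0.0]
width: 0.0278
gripper_force: 0.0
```

```bash
python3 st.py; python3 m.py
```

```text
22.05 bar in stand [ 0.0017 -0.0001  0.1717] yaw -4.994980328855469 toolz [-0.     -0.0001 -1.    ] F [ 0.2446 -0.1891  0.0053] M [-0.1103  0.0579 -0.0231]
[-0.8311  0.6501  0.3967  1.457  -0.2671  1.0881 -0.4701] [0.5438 0.3527 0.2044] [ 0.7372  0.6756 -0.      0.    ] [ 0.2446 -0.1891  0.0053]
tcp in stand [ 0.0017 -0.0021  0.2044] tool y angle -4.994980328855469
w grip 1377 [-0.0145 -0.0167 -0.0307] [0.0141 0.0139 0.0484]
w bar 709
[-0.012  -0.0204 -0.0593] [ 0.0102  0.0436 -0.022 ] dir [ 0.0017  0.9886 -0.1503 -0.0013  0.0184 -0.0301]
s grip 103 [-0.0065 -0.0061  0.0047] [0.015  0.0157 0.037 ]
s bar 138
[-0.0119 -0.0419 -0.0591] [ 0.0107  0.0433 -0.0221] dir [ 0.0663  0.9978 -0.0101 -0.0015  0.0151 -0.0331]
```

The grip is free and the force on the tool is zero. I'll retreat straight up.

Call:
carry_out --steps '[[[0, 0, -3], [0, 0, 0], 0.3], [[0, 0, -8], [0, 0, 0], 0.3], [[0, 0, -15], [0, 0, 0], 0.3], [[0, 0, -25], [0, 0, 0], 0.3], [[0, 0, -40], [0, 0, 0], 0.3], [[0, 0, -60], [0, 0, 0], 0.3], [[0, 0, -80], [0, 0, 0], 0.3], [[0, 0, -100], [0, 0, 0], 0.3], [[0, 0, -120], [0, 0, 0], 0.3], [[0, 0, -120], [0, 0, 0], 0.3], [[0, 0, -120], [0, 0, 0], 0.3], [[0, 0, -120], [0, 0, 0], 0.3], [[0, 0, -120], [0, 0, 0], 0.3], [[0, 0, -120], [0, 0, 0], 0.3], [[0, 0, -120], [0, 0, 0], 0.3], [[0, 0, -120], [0, 0, 0], 0.3], [[0, 0, -120], [0, 0, 0], 0.3], [[0, 0, -120], [0, 0, 0], 0.3]]'

```text
t: 23.65
tcp_pos: [0.5438, 0.3526, 0.3242]
tcp_rot: [0.737, 0.676, -0.0, -0.0]
ft_force: [-0.4, 0.2, 0.3]
width: 0.0278
gripper_force: 0.0
```

Run:
```python
from h import *
np.set_printoptions(precision=4,suppress=True)
O=np.array([.5423,.3549,0]);Rs=R.from_euler('z',-4.95,degrees=True).as_matrix()
s=snap("side");w=snap("wrist");q=((wcloud(w)-O)@Rs);im=w["image"];hsv=cv2.cvtColor(im,cv2.COLOR_RGB2HSV)
b=(hsv[...,0]>100)&(hsv[...,0]<130)&(hsv[...,1]>100)&(np.linalg.norm(q[...,:2],axis=-1)<.06)&(q[...,2]>.19)&(q[...,2]<.27)
g=q[b];t=g[g[:,2]>g[:,2].max()-.005];print("grip top",g.max(0),t.mean(0),cv2.minAreaRect(t[:,:2].astype(np.float32)*1000))
a=cv2.resize(s["image"][150:300,180:330],(400,400),interpolation=2);c=cv2.resize(im[100:300,160:360],(400,400))
cv2.imwrite("pics/end.png",np.hstack([a,c])[...,::-1])
```

```text
grip top [0.0092 0.0116 0.242 ] [ 0.0018 -0.0006  0.2398] ((1.7460978031158447, -1.1540594100952148), (10.882905960083008, 24.523115158081055), 0.2556960880756378)
```

View pics/end.png

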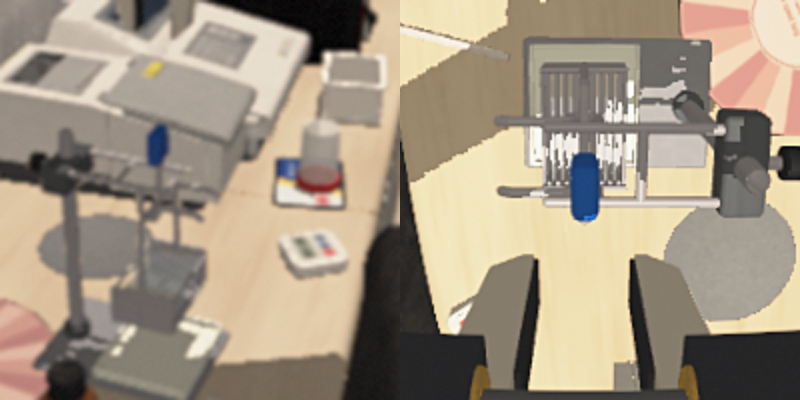

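The rack hangs upright in both throats. The grip is at (585,185) in the wrist crop, square to the prongs, and the gripper is well clear.

```bash
python3 -c "
from workcell import r
print(r.hand_in())"
```

```text
the job is handed in; nothing more can be done
None
```

The rack hangs upright at rest with its bar in both throats of the hook, the gripper is clear, and the job is handed in; `hand_in()` returned no verdict.

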